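# Shut and bolt the tip-out post bin

## Task

The post bin on the hallway console has been left tipped open: shut it so that the dog cannot nose it open. With your fingertips push its flap fully home, flush with the front of the bin, and then push the bolt along by its knob until it is fully home in the keeper. Only push - do not take the flap or the knob between the fingers - and leave everything else on the console where it is.

Things in the scene. Friction and masses are not known exactly. Their poses are not given: they have to be found in the camera images.
- bin: Tip-out post bin: a white box fixed on the console, 160 mm deep (its x), 300 wide (its y), 236 high, flat empty top. Origin: centre of its underside. Its front, the plane x = -80 mm, faces its -x: a wooden flap between two white stiles, each 28 mm wide.
- keeper (a point): Steel keeper (staple) on the bin's stile at the -y side, 137 mm from the bin's middle and 200 mm above the console; it takes the bolt's end and stands 19 mm off the front. Point: in its eye, 7 mm off the front.
- flap (a joint): Hinge of the flap, rad: 0 = shut, flush with the stiles; grows to 0.8 as its top tips out to the bin's -x. Friction holds it where it is left; pushing at its top takes 2 to 6 N. The flap is 238 mm wide and 14 thick; its top edge is 197 mm above the hinge (217 above the console when shut). Behind it hangs a grey tub of letters.
- flap_hinge (a point): Middle of the flap's hinge axis, which runs along the bin's y 20 mm above the console, half-way through the flap's 14 mm thickness, 73 mm in front (-x) of the bin's origin.
- flap_top (a point): Middle of the flap's top edge, half-way through its 14 mm thickness (the outer face is 7 mm farther out). Axes turn with the flap: -x out of its face, y along its width, z up along it.
- bolt (a joint): Travel of the steel barrel bolt on the flap's outer face, m: 0 = drawn back, 0.030 = fully home. It slides to the bin's -y, takes about 2 N and stays where it is left. The 9 mm rod, axis 7 mm off the face, enters the keeper only when the flap is shut; pushed out earlier it strikes the keeper and keeps the flap open.
- bolt_knob (a point): Centre of the bolt's steel knob, a cylinder 16 mm across, axis square to the flap's face, reaching from 16 to 36 mm off the face (this point: 26), 180 mm up the flap from the hinge. Drawn back it is 60 mm from the flap's middle towards -y, home 90 mm. Straps round the rod, at 34 and 108 mm from the middle, stand 14 mm off the face. Axes as the flap.
- tray: Steel mesh tray fixed on the console, 240 mm (its x) by 320 mm, rim 48 mm high, holding five loose things. Origin: centre of its underside.
- key_bowl: Loose grey ceramic key bowl, 110 mm across the rim, 50 mm high, in the tray. Bystander. Origin: centre of its underside.
- scanner_pen: Loose plastic pen-shaped parcel scanner lying in the tray, 134 mm long along its x, 26 mm thick. Bystander. Origin: on its underside.
- key_ring: Loose stainless steel ring (36 mm) with two keys lying in the tray, 4 mm thick, about 85 mm long. Bystander. Origin: ring centre, on the underside.
- torch: Loose yellow torch lying in the tray, 132 mm long along its x, head 42 mm across. Bystander. Origin: on its underside.
- sunglasses_case: Loose shut hard plastic sunglasses case in the tray, 64 x 158 x 52 mm. Bystander. Origin: centre of its underside.
- polish_tin: Loose round shoe polish tin on the console, 77 mm across, 26 mm high. Bystander. Origin: centre of its underside.
- candle_jar: Loose lidded glass candle jar on the console, 70 mm across, 85 mm high. Bystander. Origin: centre of its underside.

How it is judged:
On the way, in this order (a step that is already met when the one before it is completed fails the run):
1. the flap is pushed shut, flush with the front (value of joint flap below 0.025 rad), for 0.2 s.
2. the bolt is pushed home in its keeper with the flap shut (value of joint flap below 0.025 rad and value of joint bolt above 0.026 m), for 0.2 s.
At the end, for the whole second after the job is handed in: The flap is within 0.025 rad of shut (5 mm at its top edge) and the bolt is within 4 mm of the end of its 30 mm travel, in the keeper (all of step 2); the robot touches nothing.
It fails at once if the knob is taken between the fingers (distance between the grasp point and bolt_knob below 0.012 m).
It fails at once if the flap's edge is taken between the fingers (x of the grasp point in the frame of flap_top between -0.01 and 0.01 m and z of the grasp point in the frame of flap_top between -0.08 and -0.002 m).
It fails at once if something else on the console is moved more than 30 mm (distance of any of key_bowl, scanner_pen, key_ring, torch, sunglasses_case, polish_tin, candle_jar from where it was at the start of the episode above 0.03 m).
It also fails if it takes over 38 s, if anything falls off the work surface, if the arm or the gripper's body presses on something with over 40 N, if the wrist force passes 120 N, or if a joint passes its speed limit or range.

## Robot

A 7-joint arm with a two-finger parallel gripper is mounted at the origin on the work surface. World frame = base frame: x ahead of the robot, y to its left, z up, the work surface at z = 0. Lengths are in m, angles in rad, forces in N, time in s.
With the tool pointing down it reaches from about 0.425 to 0.825 m from the base axis. Payload 3.6 kg.
Tool frame: the origin (TCP) lies at the very end of the fingers, on their centre line; the grasp point (between the pads) lies 19 mm behind it; z points along the fingers, y is the direction in which the jaws open and shut (so a half turn about z gives the same grasp; the last joint's range is limited). The gripper opens to 93 mm and grips with 3 to 60 N. Pads are 15 mm wide; open, the fingers measure 128 mm over their backs; the gripper's body (75 mm by 188 mm) begins 65 mm behind the grasp point.
Start: joints at [1.206, 0.615, -0.013, 1.423, 0.008, 1.103, -0.04], TCP at [0.215, -0.613, 0.219] pointing down, gripper open.
Joint ranges: [-3.12, 3.12], [-0.3, 2.06], [-1.34, 1.32], [0.26, 2.42], [-1.36, 4.5], [0.01, 1.98], [-2.84, 2.84]. Speed limits (rad/s): [2.79, 2.79, 3.14, 3.14, 3.14, 3.14, 3.14].

## Interface

Orientations are given as a 3x3 rotation matrix whose columns are the frame's x, y, z axes.
In Python, from rig import sensors, camera, camera_model, robot gives the robot as it stands.
- The arm moves only by the tool step_arm, never from a script. Its argument "moves" is one flat list of numbers, 7 for each row, row after row: the shift along the tool's x, y, z in cm, then the turn, a rotation vector about the tool's x, y, z in rad, then the opening, from 0 (shut) to 1 (fully open). A call has 1 to 12 rows; each row shifts and turns the commanded pose from where the row before left it, along the tool's axes as they then stand; what a row does not reach is not made up. A row lasts 1/12 s, in which the tool goes at most 41.7 mm and 7.16 degrees, less where a joint would pass 70% of its speed; a pose out of reach is approached as far as the arm can. A call with a gripper value outside its range is refused whole. The fingers move at their own pace and stop on an object; the grip force is fixed at half the most. Time passes only in rows, so rows that do not move let the fingers close. It gives the time, the measured TCP pose, the force and the opening at its end, in the units of the state.
- sensors.read_state(): the state, without advancing time (a new reading comes with each control period).
- camera(name): name is "scene" or "side" or "wrist"; returns (picture, depth): 420x560x3 uint8, red, green, blue; 420x560 float32, m along the optical axis (not along the pixel's ray), 0 where there is no reading.
- camera_model(name): a dict with "fovy" (degrees; the focal length in pixels is half the picture's height over the tangent of half this angle, whatever the lens; pixels are square), "cx", "cy" (the principal point, pixels), "world_from_camera" (4x4, takes a point from camera to world coordinates). Camera axes: x right, y down, z forward; pixel columns grow to the right and rows downward; lengths in m; the calibration is good to about 2 mm. A picture is of the moment at which its call begins: read the wrist's pose just before it. camera_model takes no time and is no camera call; for the wrist camera it gives the pose at the moment of the call.
- robot.close_job(): hands the job in, once; it reports no verdict.
The state is a dict: "t": time; "joints": joint angles; "qd": joint speeds; "tau": joint torques, N m; "tcp_pos": TCP position; "tool_rot": TCP orientation; "ft_force": force on the tool from outside, world axes, zero at the start; "wrist_torque": the same for the moment, N m; "grip_width": finger opening in m.
Only numpy, scipy, OpenCV 4.12 (cv2) and the standard library are available. Lean on these libraries where they do the work, as an engineer would, in place of code of your own. Each camera call takes 0.05 s, during which the arm holds its last target. There are 200 camera calls.

## Working session

There is one attempt and no reset: what is moved stays moved. The work goes in short steps, Python scripts to look and compute and a tool call to move; the robot and the scene stay as the last step left them, time stands still between calls to the robot, and variables do not carry over. Pictures are saved under pics/ and viewed, about 8 in all and at most 12, crops included, and the job is handed in when it is done.

Besides the shell and the picture viewer there is one more tool, called by a JSON object that holds its "api" and its "payload", one argument or row to a line. step_arm: Moves the arm, as the interface text tells. Its arguments: {"type":"object","properties":{"moves":{"type":"array","items":{"type":"number"}}},"required":["moves"]}

```bash
mkdir -p pics; cat > h.py <<'E'
import numpy as np, cv2
from rig import sensors, camera, camera_model, robot
def grab(n,tag):
    m=camera_model(n); p,d=camera(n)
    cv2.imwrite(f'pics/{tag}.png',cv2.cvtColor(p,cv2.COLOR_RGB2BGR)); np.savez(f'pics/{tag}.npz',p=p,d=d,T=m['world_from_camera'],k=[m['fovy'],m['cx'],m['cy']])
    return p,d
def cloud(tag):
    z=np.load(f'pics/{tag}.npz'); d=z['d'];f=210/np.tan(np.radians(z['k'][0])/2)
    v,u=np.indices(d.shape); P=np.stack([(u-z['k'][1])/f*d,(v-z['k'][2])/f*d,d],-1)
    T=z['T']; W=P@T[:3,:3].T+T[:3,3]; W[d==0]=np.nan
    return z['p'],W
E
python3 - <<'E'
from h import *
for n in('scene','side'):
    grab(n,n+'0'); print(n,np.round(camera_model(n)['world_from_camera'],2).tolist(), {k:v for k,v in camera_model(n).items() if k!='world_from_camera'})
s=sensors.read_state(); print(s['t'],s['tcp_pos'],np.round(s['tool_rot'],3).tolist())
a=[cv2.imread(f'pics/{n}0.png') for n in('scene','side')]
E
```

```text
scene [[-0.77, 0.47, -0.43, 1.13], [0.64, 0.56, -0.53, 0.75], [-0.01, -0.68, -0.73, 1.15], [0.0, 0.0, 0.0, 1.0]] {'fovy': 44.40677057186801, 'cx': 278.68294667506444, 'cy': 204.8279362589362}
side [[0.96, -0.19, 0.19, 0.34], [-0.27, -0.67, 0.69, -0.75], [-0.0, -0.71, -0.7, 0.97], [0.0, 0.0, 0.0, 1.0]] {'fovy': 44.64877365949586, 'cx': 278.20996577996993, 'cy': 218.51031821824884}
0.1 [ 0.21520654 -0.61257071  0.21757063] [[0.943, 0.331, -0.001], [0.331, -0.943, 0.002], [0.0, -0.002, -1.0]]
```

View pics/scene0.png

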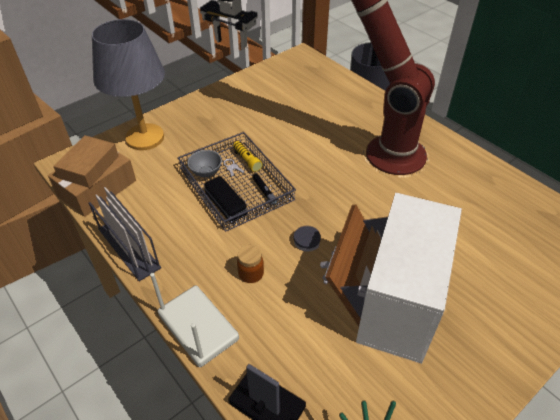

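View pics/side0.png

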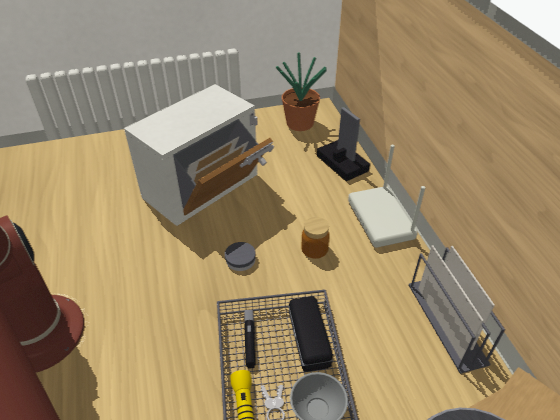

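Scene view: bin top around (412,245), open flap at (345,250), tin at (306,238), jar at (250,265). Side view: flap top edge from (200,178) to (272,143), bolt knob near (265,152), keeper at (253,120).

```bash
python3 - <<'E'
from h import *
for t in('scene0','side0'):
    p,W=cloud(t); q=p.astype(int)
    m=(abs(W[...,2]-.236)<.006)&(q.max(-1)-q.min(-1)<30)&(q.min(-1)>130)
    n,l,st,c=cv2.connectedComponentsWithStats(m.astype(np.uint8)); i=1+st[1:,4].argmax()
    P=W[l==i]; r=cv2.minAreaRect((P[:,:2]*1000).astype(np.float32)); print(t,st[i],'rect',r, 'z',np.median(P[:,2])); print(cv2.boxPoints(r).round(1).tolist())
    hsv=cv2.cvtColor(p,cv2.COLOR_RGB2HSV)
    # local bin neighbourhood: things above table
    c=np.array(r[0])/1000
    near=np.hypot(W[...,0]-c[0],W[...,1]-c[1])<.4
    h=near&(W[...,2]>.008)&(l!=i)
    np.save(f'pics/{t}_l.npy',l==i)
    n,l2,st2,_=cv2.connectedComponentsWithStats(h.astype(np.uint8))
    for j in range(1,n):
        if st2[j,4]>60: Q=W[l2==j]; print(st2[j].tolist(),np.nanmin(Q,0).round(3),np.nanmax(Q,0).round(3))
for (u,v) in [(200,178),(272,143),(265,152),(253,120),(240,250),(316,226)]:
    print(u,v,cloud('side0')[1][v,u].round(3))
E
```

```text
scene0 [ 368  193   93  118 7499] rect ((430.7687072753906, 391.3981018066406), (305.9724426269531, 159.49087524414062), 30.297147750854492) z 0.23704510368720078
[[258.3999938964844, 383.1000061035156], [338.8999938964844, 245.39999389648438], [603.0999755859375, 399.70001220703125], [522.5999755859375, 537.4000244140625]]
[320, 204, 124, 159, 7988] [0.359 0.11  0.008] [0.625 0.536 0.238]
[293, 225, 28, 26, 547] [0.436 0.047 0.008] [0.52  0.128 0.034]
[247, 245, 18, 38, 477] [0.632 0.054 0.008] [0.697 0.107 0.093]
[279, 385, 27, 32, 344] [0.798 0.37  0.008] [0.831 0.446 0.036]
[361, 400, 8, 20, 107] [0.761 0.549 0.171] [0.78  0.577 0.198]
[384, 400, 12, 20, 117] [0.728 0.587 0.182] [0.756 0.604 0.219]
side0 [ 124   84  131   71 4073] rect ((429.2122497558594, 393.6230773925781), (303.7662048339844, 165.95274353027344), 30.1038818359375) z 0.235413484732371
[[256.20001220703125, 389.20001220703125], [339.3999938964844, 245.6999969482422], [602.2000122070312, 398.0], [519.0, 541.5999755859375]]
[276, 66, 18, 21, 85] [0.724 0.588 0.151] [0.768 0.648 0.215]
[282, 96, 24, 33, 425] [0.738 0.556 0.008] [0.794 0.638 0.104]
[125, 106, 149, 118, 8634] [0.259 0.18  0.008] [0.622 0.453 0.238]
[317, 145, 21, 27, 269] [0.794 0.338 0.008] [0.829 0.452 0.058]
[301, 217, 22, 37, 300] [0.632 0.052 0.008] [0.69  0.103 0.089]
[225, 242, 31, 28, 681] [0.439 0.047 0.008] [0.515 0.124 0.03 ]
200 178 [0.421 0.278 0.124]
272 143 [ 0.681  0.539 -0.001]
265 152 [0.595 0.28  0.169]
253 120 [0.592 0.395 0.193]
240 250 [0.48  0.096 0.024]
316 226 [0.666 0.069 0.084]
```

```bash
python3 - <<'E'
import cv2
a=cv2.imread('pics/side0.png')[80:220,120:320]; cv2.imwrite('pics/c1.png',cv2.resize(a,(800,560),interpolation=cv2.INTER_CUBIC))
E
```

```text
(no output)
```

View pics/c1.png

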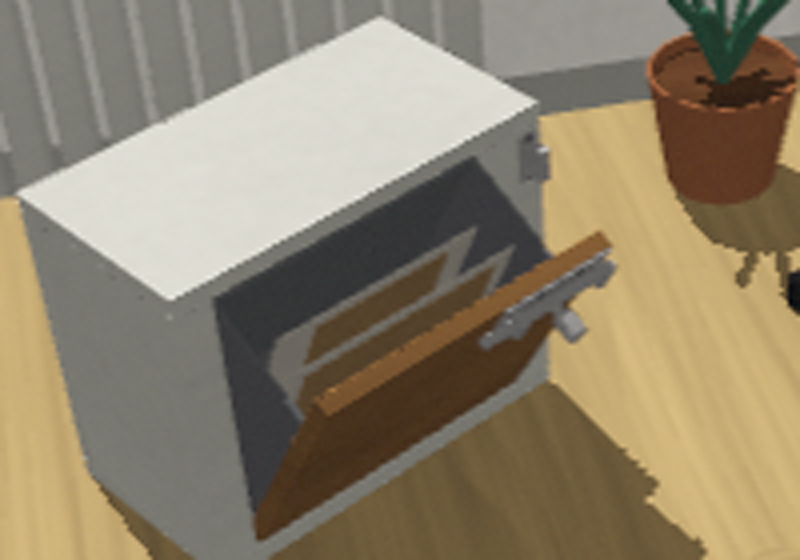

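Crop: the knob is at about (262,161) in the side view, the bolt drawn back, the keeper at (253,119). Next I'll fit the flap angle in the bin frame.

```bash
cat >> h.py <<'E'
yaw=np.radians(120.2); C=np.array([.430,.3925,0])
RB=np.array([[np.cos(yaw),-np.sin(yaw),0],[np.sin(yaw),np.cos(yaw),0],[0,0,1]])
tob=lambda W:(np.asarray(W)-C)@RB
tow=lambda b:C+RB@np.asarray(b)
def rep():
    s=sensors.read_state(); print(s['t'],'tcp bin',(tob(s['tcp_pos'])*1000).round(1),'world',s['tcp_pos'].round(4),'F bin',(RB.T@s['ft_force']).round(1)); print((RB.T@s['tool_rot']).round(3).tolist(), s['joints'].round(2) if hasattr(s['joints'],'round') else s['joints'],s['grip_width'])
E
python3 - <<'E'
from h import *
for t in('scene0','side0'):
    p,W=cloud(t); B=tob(W)*1000; hsv=cv2.cvtColor(p,cv2.COLOR_RGB2HSV)
    m=(hsv[...,0]<20)&(hsv[...,1]>110)&(hsv[...,2]<200)&(B[...,2]>40)&(B[...,0]<-75)&(B[...,0]>-260)&(abs(B[...,1])<130)
    Q=B[m]; th=np.degrees(np.arctan2(-73-Q[:,0],Q[:,2]-20)); print(t,len(Q),np.percentile(th,[5,25,50,75,95]).round(1),Q.min(0).round(),Q.max(0).round())
    g=(hsv[...,1]<50)&(B[...,2]>120)&(B[...,0]<-130)&(B[...,0]>-300)&(abs(B[...,1])<140)
    Q=B[g]; print(len(Q)); i=Q[:,0].argsort()[:8] if len(Q) else []; print(Q[i].round().tolist())
    for n,w in(('tin',(.477,.086)),('jar',(.665,.078))): print(n,(tob([*w,0])*1000).round())
E
```

```text
scene0 2842 [ 8.6 26.8 28.  28.7 31.5] [-180. -123.   40.] [-85. 121. 199.]
126
[[-205.0, -64.0, 159.0], [-204.0, -70.0, 163.0], [-203.0, -71.0, 160.0], [-203.0, -65.0, 164.0], [-202.0, -66.0, 163.0], [-202.0, -67.0, 161.0], [-201.0, -69.0, 159.0], [-200.0, -71.0, 158.0]]
tin [-289.  114.    0.]
jar [-390.  -45.    0.]
side0 2065 [ 6.8 16.6 31.6 33.4 37.7] [-179. -119.   40.] [-76. 122. 196.]
275
[[-204.0, -62.0, 160.0], [-203.0, -56.0, 160.0], [-202.0, -57.0, 161.0], [-201.0, -64.0, 160.0], [-201.0, -64.0, 163.0], [-200.0, -62.0, 161.0], [-200.0, -62.0, 158.0], [-198.0, -64.0, 162.0]]
tin [-289.  114.    0.]
jar [-390.  -45.    0.]
```

{"api": "step_arm", "payload": {
  "moves": [3.8,-0.5,0,0,0,-0.064,0,3.8,-0.5,0,0,0,-0.064,0,3.8,-0.5,0,0,0,-0.064,0,3.8,-0.5,0,0,0,-0.064,0,3.8,-0.5,0,0,0,-0.064,0,3.8,-0.5,0,0,0,-0.064,0,3.8,-0.5,0,0,0,-0.064,0,3.8,-0.5,0,0,0,-0.064,0,3.8,-0.5,0,0,0,-0.064,0,3.8,-0.5,0,0,0,-0.064,0,3.8,-0.5,0,0,0,-0.064,0,3.8,-0.5,0,0,0,-0.064,0]
}}

```text
t: 1.1
tcp_pos: [0.5221, -0.2831, 0.2181]
tool_rot: [[0.446, 0.895, -0.0], [0.895, -0.446, 0.0], [0.0, -0.001, -1.0]]
ft_force: [1.1, 0.4, -0.0]
grip_width: 0.0176
```

{"api": "step_arm", "payload": {
  "moves": [3.8,-0.3,0,0,0,-0.08,0,3.8,-0.3,0,0,0,-0.08,0,3.8,-0.3,0,0,0,-0.08,0,3.8,-0.3,0,0,0,-0.08,0,3.8,-0.3,0,0,0,-0.08,0,3.8,-0.3,0,0,0,-0.08,0,3.8,-0.3,0,0,0,-0.08,0,3.8,-0.3,0,0,0,-0.08,0,3.0,-0.3,0,0,0,-0.08,0,0,0,0,0,0,-0.08,0,0,0,0,0,0,0,0]
}}

```text
t: 2.02
tcp_pos: [0.5441, 0.0448, 0.2185]
tool_rot: [[-0.335, 0.942, -0.001], [0.942, 0.335, 0.001], [0.001, -0.001, -1.0]]
ft_force: [0.7, -0.4, -0.1]
grip_width: 0.0004
```

```bash
python3 -c "
from h import *
rep()"
```

```text
2.0167 tcp bin [-357.9   76.3  218.5] world [0.5441 0.0448 0.2185] F bin [-0.7 -0.4 -0.1]
[[0.983, -0.184, 0.001], [-0.184, -0.983, 0.0], [0.001, -0.001, -1.0]] [ 0.2   0.49 -0.49  1.72  0.26  1.   -0.04] 0.00040652251969186293
```

{"api": "step_arm", "payload": {
  "moves": [0,0,0,0,0,-0.1,0,0,0,0,0,0,-0.085,0,3.5,1.5,1.6,0,0,0,0,3.5,1.5,1.6,0,0,0,0,3.5,1.5,1.6,0,0,0,0,0,0,0,0,0.1,0,0,0,0,0,0,0.1,0,0,0,0,0,0,0.1,0,0,0,0,0,0,0,0,0]
}}

```text
t: 2.77
tcp_pos: [0.5352, 0.1478, 0.1673]
tool_rot: [[-0.461, 0.875, -0.147], [0.837, 0.484, 0.255], [0.294, -0.005, -0.956]]
ft_force: [0.5, -1.5, -1.4]
grip_width: 0.0004
```

```bash
python3 -c "
from h import *
rep(); grab('side','side1')
a=cv2.imread('pics/side1.png')[60:270,120:400]; cv2.imwrite('pics/c2.png',cv2.resize(a,(800,600),interpolation=cv2.INTER_CUBIC))"
```

```text
2.7667 tcp bin [-264.4   32.2  167.3] world [0.5352 0.1478 0.1673] F bin [-1.5  0.3 -1.4]
[[0.955, -0.022, 0.295], [-0.022, -1.0, -0.002], [0.294, -0.005, -0.956]] [ 0.25  0.66 -0.66  1.68  0.12  0.97  0.12] 0.000391512327311381
```

View pics/c2.png

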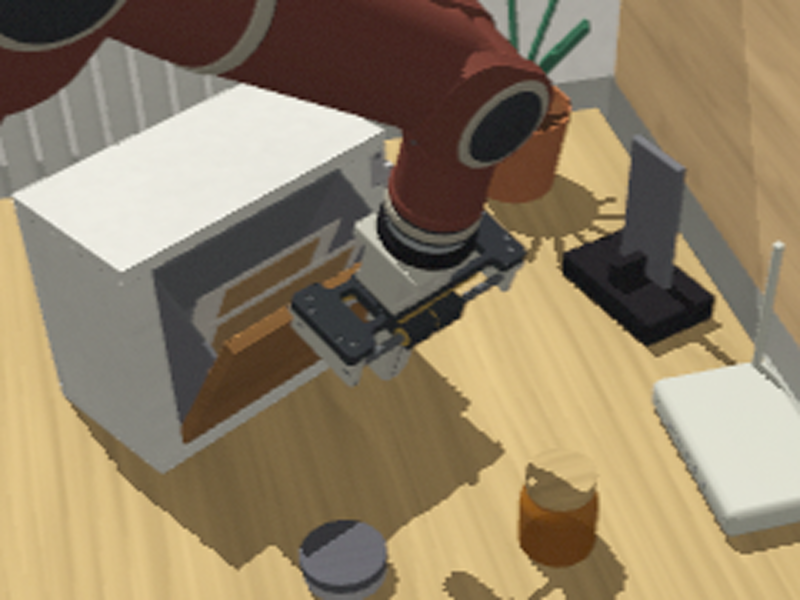

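Gripper clear in front of the flap (crop flap top around (290,340)), tin at (343,560) and jar at (558,510) clear. Pushing the flap.

{"api": "step_arm", "payload": {
  "moves": [2.4,0,0.74,0,0,0,0,2.4,0,0.74,0,0,0,0,2.4,0,0.74,0,0,0,0,0.95,0,0.3,0,0,0,0,0.95,0,0.3,0,0,0,0,0.95,0,0.3,0,0,0,0,0.95,0,0.3,0,0,0,0,0.95,0,0.3,0,0,0,0,0.95,0,0.3,0,0,0,0,0.95,0,0.3,0,0,0,0]
}}

```text
t: 3.65
tcp_pos: [0.4616, 0.2796, 0.1703]
tool_rot: [[-0.472, 0.87, -0.143], [0.832, 0.493, 0.254], [0.291, 0.001, -0.957]]
ft_force: [3.0, -4.4, 2.0]
grip_width: 0.0005
```

```bash
python3 -c "
from h import *
rep()"
```

```text
3.65 tcp bin [-113.5   29.5  170.3] world [0.4616 0.2796 0.1703] F bin [-5.3 -0.4  2. ]
[[0.957, -0.011, 0.291], [-0.01, -1.0, -0.004], [0.291, 0.001, -0.957]] [ 0.01  0.6  -0.67  1.8   0.09  0.84 -0.1 ] 0.0004729836181496508
```

Pushing with 5 N; 26 mm to go.

{"api": "step_arm", "payload": {
  "moves": [0.8,0,0.24,0,0,0,0,0.8,0,0.24,0,0,0,0,0.5,0,0.15,0,0,0,0,0.3,0,0.1,0,0,0,0,0.2,0,0.06,0,0,0,0,0,0,0,0,0,0,0]
}}

```text
t: 4.15
tcp_pos: [0.4485, 0.3024, 0.1706]
tool_rot: [[-0.474, 0.869, -0.143], [0.832, 0.495, 0.252], [0.29, 0.0, -0.957]]
ft_force: [3.2, -8.4, 7.0]
grip_width: 0.0004
```

```bash
python3 -c "
from h import *
rep()"
```

```text
4.15 tcp bin [-87.2  29.4 170.6] world [0.4485 0.3024 0.1706] F bin [-8.9  1.5  7. ]
[[0.957, -0.009, 0.29], [-0.009, -1.0, -0.003], [0.29, 0.0, -0.957]] [-0.04  0.6  -0.67  1.8   0.09  0.82 -0.15] 0.0003565339214764339
```

{"api": "step_arm", "payload": {
  "moves": [0.3,0,0.09,0,0,0,0,0,0,0,0,0,0,0]
}}

```text
t: 4.32
tcp_pos: [0.4485, 0.3025, 0.1705]
tool_rot: [[-0.473, 0.87, -0.141], [0.833, 0.493, 0.249], [0.286, 0.0, -0.958]]
ft_force: [5.5, -14.4, 10.4]
grip_width: 0.0005
```

{"api": "step_arm", "payload": {
  "moves": [0.3,0,0.09,0,0,0,0,0,0,0,0,0,0,0]
}}

```text
t: 4.48
tcp_pos: [0.4484, 0.3027, 0.1703]
tool_rot: [[-0.472, 0.871, -0.139], [0.835, 0.492, 0.246], [0.282, -0.0, -0.959]]
ft_force: [6.3, -19.5, 14.0]
grip_width: 0.0005
```

```bash
python3 -c "
from h import *
rep()"
```

```text
4.4833 tcp bin [-86.9  29.3 170.3] world [0.4484 0.3027 0.1703] F bin [-20.    4.4  14. ]
[[0.959, -0.013, 0.282], [-0.013, -1.0, -0.003], [0.282, -0.0, -0.959]] [-0.04  0.6  -0.66  1.8   0.09  0.82 -0.16] 0.00046482403230350044
```

The flap is against its stop (tip at x = -87 mm, not yielding at 20 N). Backing off and lining up beside the knob.

{"api": "step_arm", "payload": {
  "moves": [-2.1,0,-0.6,0,0,0,0,-2.2,0,-0.7,0,0,0,0,0.4,2.2,-1.4,0,0,0,0,0,2.2,0,0,0,0,0,0,0,0,0,0,0,0]
}}

```text
t: 4.9
tcp_pos: [0.5063, 0.2962, 0.1855]
tool_rot: [[-0.474, 0.869, -0.144], [0.828, 0.495, 0.262], [0.299, 0.004, -0.954]]
ft_force: [0.5, 0.0, 0.8]
grip_width: 0.0007
```

```bash
python3 -c "
from h import *
rep()
for n in('side','scene','wrist'):
    grab(n,n+'2'); p,W=cloud(n+'2'); B=tob(W)*1000; hsv=cv2.cvtColor(p,cv2.COLOR_RGB2HSV)
    m=(hsv[...,0]<20)&(hsv[...,1]>110)&(hsv[...,2]<210)&(B[...,2]>60)&(B[...,2]<215)&(B[...,0]<-60)&(B[...,0]>-130)&(abs(B[...,1])<115)
    Q=B[m]; print(n,len(Q)); 
    if len(Q)>30: print(np.percentile(Q[:,0],[5,50,95]).round(1), np.polyfit(Q[:,2],Q[:,0],1).round(3))
"
```

```text
4.9 tcp bin [-121.6  -17.5  185.5] world [0.5063 0.2962 0.1855] F bin [-0.2 -0.4  0.8]
[[0.954, -0.009, 0.299], [-0.007, -1.0, -0.007], [0.299, 0.004, -0.954]] [-0.01  0.65 -0.66  1.65  0.1   0.94 -0.1 ] 0.0006697093929242204
side 2618
[-81.  -78.  -75.1] [  0.   -78.09]
scene 0
wrist 5128
[-79.8 -79.6 -79.4] [ 1.0000e-03 -7.9813e+01]
```

View pics/wrist2.png

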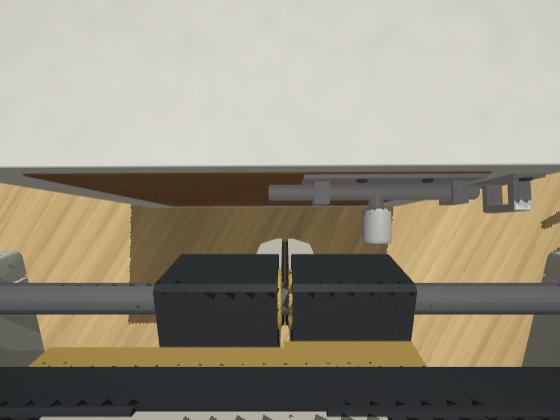

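Wrist view: the flap is flush, the knob at (377,225), the rod at (300,193), the keeper at (508,195), and the fingertips at (285,247) left of the knob.

```bash
python3 -c "
from h import *
p,W=cloud('wrist2'); B=tob(W)*1000
for v,us in((238,range(355,400,3)),(225,range(355,400,3)),(193,(275,322,400,450,490))):
  for u in us: print(u,v,B[v,u].round(1))
Q=B[245:260,260:310].reshape(-1,3); print(np.nanmax(Q,0),np.nanmin(Q,0))
"
```

```text
355 238 [-118.7 -101.4    0.3]
358 238 [-118.8 -105.6   -1.4]
361 238 [-118.8 -109.1   -0.7]
364 238 [-112.2  -58.4  202.4]
367 238 [-112.1  -59.4  204.7]
370 238 [-112.1  -60.7  205.6]
373 238 [-112.1  -61.9  207. ]
376 238 [-112.   -63.   208.5]
379 238 [-112.   -64.8  208.1]
382 238 [-112.   -66.3  208.2]
385 238 [-112.1  -68.5  206.4]
388 238 [-112.1  -70.1  206.4]
391 238 [-112.2  -72.3  204.6]
394 238 [-119.  -149.9   -0.7]
397 238 [-118.9 -152.9    1.1]
355 225 [-102.7 -101.8    0.2]
358 225 [-102.7 -105.5   -0. ]
361 225 [-102.7 -109.3   -0.2]
364 225 [-105.1  -58.8  201.4]
367 225 [-105.1  -59.8  203.8]
370 225 [-105.2  -60.7  206.2]
373 225 [-105.2  -62.   207.3]
376 225 [-105.2  -63.3  208.1]
379 225 [-105.2  -64.7  208.7]
382 225 [-105.2  -67.   206.7]
385 225 [-105.2  -68.5  206.8]
388 225 [-105.2  -70.4  205.9]
391 225 [-105.2  -73.2  202.7]
394 225 [-102.9 -150.2   -0.2]
397 225 [-102.9 -153.8   -0. ]
275 193 [-87.3  -9.9 203. ]
322 193 [-88.  -35.  208.1]
400 193 [-87.7 -78.2 203.6]
450 193 [ -88.  -104.9  204.7]
490 193 [ -86.6 -135.7  191.7]
[-113.845923     -1.08941386  284.89402546] [-122.35502972  -28.75591851  192.47602162]
```

{"api": "step_arm", "payload": {
  "moves": [0.8,0,0.24,0,0,0,0,0.8,0,0.24,0,0,0,0,0,1.0,0,0,0,0,0,0,1.0,0,0,0,0,0,0,0.6,0,0,0,0,0,0,0.6,0,0,0,0,0,0,0.6,0,0,0,0,0,0,0.6,0,0,0,0,0,0,0,0,0,0,0,0]
}}

```text
t: 5.8
tcp_pos: [0.5339, 0.3305, 0.1848]
tool_rot: [[-0.475, 0.868, -0.147], [0.829, 0.497, 0.257], [0.296, 0.0, -0.955]]
ft_force: [0.3, -0.2, 0.5]
grip_width: 0.0003
```

```bash
python3 -c "
from h import *
rep()"
```

```text
5.8 tcp bin [-105.9  -58.7  184.8] world [0.5339 0.3305 0.1848] F bin [-0.3 -0.1  0.5]
[[0.955, -0.007, 0.296], [-0.006, -1.0, -0.002], [0.296, 0.0, -0.955]] [-0.08  0.71 -0.64  1.53  0.11  0.99 -0.13] 0.00033908662682777073
```

```bash
python3 -c "
from h import *
grab('wrist','wrist3')"
```

```text
(no output)
```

View pics/wrist3.png

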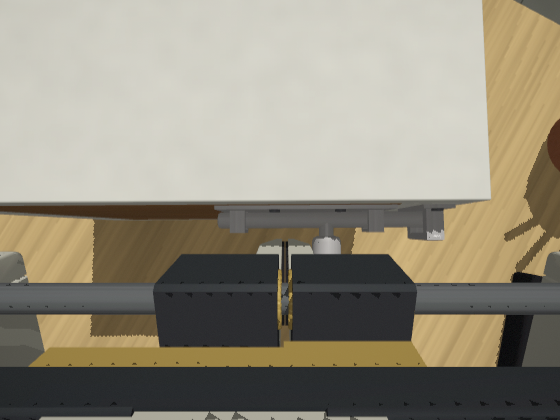

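Wrist view: finger touches the knob (327,247), rod entering the keeper (432,220); about 8 mm left.

{"api": "step_arm", "payload": {
  "moves": [0,0.4,0,0,0,0,0,0,0.4,0,0,0,0,0,0,0,0,0,0,0,0]
}}

```text
t: 6.1
tcp_pos: [0.5411, 0.3337, 0.1848]
tool_rot: [[-0.474, 0.868, -0.147], [0.829, 0.497, 0.257], [0.296, 0.0, -0.955]]
ft_force: [-0.8, 0.1, -0.5]
grip_width: 0.0006
```

{"api": "step_arm", "payload": {
  "moves": [0,0.3,0,0,0,0,0,0,0,0,0,0,0,0]
}}

```text
t: 6.27
tcp_pos: [0.5412, 0.3337, 0.1846]
tool_rot: [[-0.475, 0.867, -0.152], [0.829, 0.498, 0.253], [0.295, -0.006, -0.956]]
ft_force: [-4.0, -3.4, 3.3]
grip_width: 0.0005
```

{"api": "step_arm", "payload": {
  "moves": [0,0.3,0,0,0,0,0,0,0,0,0,0,0,0]
}}

```text
t: 6.43
tcp_pos: [0.5413, 0.3337, 0.1846]
tool_rot: [[-0.475, 0.866, -0.158], [0.829, 0.5, 0.249], [0.294, -0.013, -0.956]]
ft_force: [-9.5, -8.0, 6.7]
grip_width: 0.0007
```

```bash
python3 -c "
from h import *
rep()"
```

```text
6.4333 tcp bin [-106.8  -66.6  184.6] world [0.5413 0.3337 0.1846] F bin [-2.2 12.2  6.7]
[[0.956, -0.003, 0.294], [-0.007, -1.0, 0.011], [0.294, -0.013, -0.956]] [-0.09  0.72 -0.63  1.49  0.12  1.03 -0.13] 0.0007167631582972663
```

Hard stop at the expected home position. Withdrawing and checking.

{"api": "step_arm", "payload": {
  "moves": [0,-1.2,0,0,0,0,0,0,-1.0,0,0,0,0,0,-1.9,0,-0.6,0,0,0,0,-1.9,0,-0.6,0,0,0,0,-1.9,0,-0.6,0,0,0,0,0,0,0,0,0,0,0]
}}

```text
t: 6.93
tcp_pos: [0.5612, 0.2683, 0.1845]
tool_rot: [[-0.468, 0.872, -0.141], [0.834, 0.489, 0.254], [0.291, 0.002, -0.957]]
ft_force: [0.3, -0.5, 0.2]
grip_width: 0.0004
```

```bash
python3 -c "
from h import *
rep()
for n in('wrist','side'): grab(n,n+'4')
p,W=cloud('wrist4'); B=tob(W)*1000
k=(B[...,2]>190)&(B[...,2]<212)&(B[...,0]<-100)&(B[...,0]>-118)&(B[...,1]<-50)&(B[...,1]>-110)
print(k.sum(),np.percentile(B[k],[2,50,98],axis=0).round(1).tolist())
hsv=cv2.cvtColor(p,cv2.COLOR_RGB2HSV)
m=(hsv[...,0]<20)&(hsv[...,1]>110)&(B[...,2]>60)&(B[...,2]<215)&(B[...,0]<-60)&(B[...,0]>-130)&(abs(B[...,1])<115)
print(m.sum(),np.polyfit(B[m][:,2],B[m][:,0],1).round(4), np.percentile(B[m],[2,98],axis=0).round(1).tolist())"
```

```text
6.9333 tcp bin [-173.4  -50.9  184.5] world [0.5612 0.2683 0.1845] F bin [-0.6  0.   0.2]
[[0.957, -0.016, 0.291], [-0.015, -1.0, -0.006], [0.291, 0.002, -0.957]] [ 0.02  0.71 -0.64  1.52  0.12  1.03 -0.04] 0.000447576358381767
902 [[-115.7, -97.3, 198.5], [-108.9, -89.4, 206.2], [-100.4, -83.2, 208.5]]
18727 [ 1.2000e-03 -7.9826e+01] [[-80.1, -91.8, 66.8], [-79.1, 110.1, 213.4]]
```

View pics/wrist4.png

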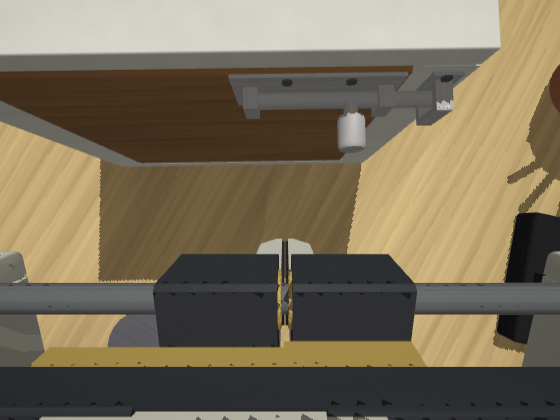

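View pics/side4.png

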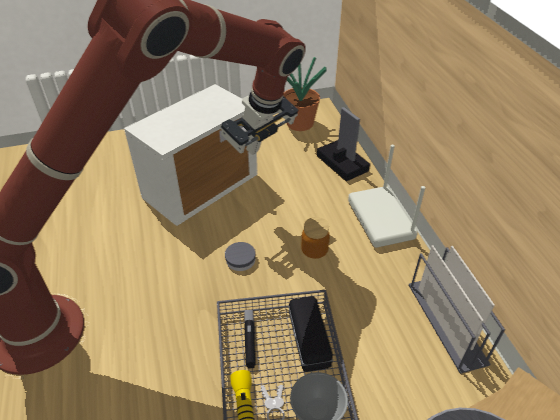

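The wrist view shows the knob at (351,130), with the rod through the keeper at (440,100). The knob's middle measures about 90 mm from the flap's middle, which is home, and the flap is flush (slope 0.001). In the side view the tin (240,256), the jar (315,238) and the things in the tray have not moved, and the robot touches nothing.

```bash
python3 -c "
from rig import robot
print(robot.close_job())"
```

```text
the job is handed in; nothing more can be done
None
```

The flap is shut flush and the bolt is home in its keeper. I handed the job in about 7 s into the 38 s allowed. I pushed both with closed fingertips: the flap until it stopped moving under 20 N, then the knob sideways until it stopped under 12 N.

My last checks, taken after backing the gripper away:
- **Flap:** its face lies within about 1 mm of the bin's front plane, tilted about 0.001 rad.
- **Bolt:** the knob is about 90 mm from the flap's middle, where it should be when home, and the rod shows inside the keeper. The knob started about 4 mm further along than expected (about 65 mm instead of 60). That could be a small error in my bin frame or the bolt starting slightly out; the stop settled it either way.
- **Everything else:** the tin, the jar and the things in the tray look unmoved in the side picture; I did not measure them. The contact force was about zero.

None of the checks failed.

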